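# Tip the desk speaker onto its feet and switch it on

## Task

The small blue desk speaker has been left standing on its end. Tip it over by pushing it lightly with the fingertips so that it lies on its four black rubber feet with the orange power button on top, then press that button in once it lies still and let go. Do not pinch, lift or carry the speaker, and leave the other things on the desk where they are.

Things in the scene. Friction and masses are not known exactly. Their poses are not given: they have to be found in the camera images.
- speaker: loose blue desk speaker, rounded block 68x74x116 mm (x,y,z), about 0.45 kg, at first standing on its end. Origin: centre of that end face. z: along its length, up at the start; +x: control side with the orange button (to end on top); -x: underside with four black rubber feet 2.5 mm high; -y: grey grille. Pushed level 70 mm up or higher it tips without sliding; past about 0.55 rad it falls by itself
- speaker_center (a point): middle of the speaker's block: 58 mm above the desk while it stands on end, 36.5 mm when it rests on its feet
- button_top (a point): middle of the outer face of the round orange power button, 26 mm across, 5 mm proud of the control side; on the middle line of that side, 30 mm from the end the speaker stands on at first. About 75 mm above the desk once the speaker rests on its feet
- power_button (a joint): travel of the power button in m: 0 = out, 0.004 = fully in; a spring of 900 N/m (3.6 N fully in) pushes it out again
- eraser: blue-sleeved white eraser, 19x40x13 mm, a loose bystander to be left alone; origin: centre of its underside
- calculator: grey pocket calculator, 128x78x14 mm, a loose bystander to be left alone; origin: centre of its underside
- highlighter_a: yellow highlighter lying flat, 22x116x17 mm, a loose bystander to be left alone; origin: centre of its underside
- glasses_case: closed black glasses case, 62x162x40 mm, a loose bystander to be left alone; origin: centre of its underside
- mouse: black computer mouse, 108x59x38 mm, a loose bystander to be left alone; origin: centre of its underside
Mind the look-alikes: they are no part of the job. What is meant by the speaker is not green, and is the smaller of those in its own colour.

How it is judged:
By the outcome, as a careful person would: the job done as asked, in the order asked, and still so for the second after the job is handed in, with the robot touching nothing.
It also fails if it takes over 35 s, if anything falls off the work surface, if the arm or the gripper's body presses on something with over 40 N, if the wrist force passes 120 N, or if a joint passes its speed limit or range.

## Robot

A 6-joint arm with a two-finger parallel gripper is mounted at the origin on a cart in front of the work surface, level with it; the furniture and walls round the work are solid. World frame = base frame: x ahead of the robot, y to its left, z up, the work surface at z = 0. Lengths are in m, angles in rad, forces in N, time in s.
With the tool pointing down it reaches from about 0.4 to 0.825 m from the base axis. Payload 7 kg.
Tool frame: the origin (TCP) lies midway between the tips of the shut fingers; the grasp point (between the pads) lies hold_point_z behind it (hold_point_z is the distance from the TCP to the grasp point, in m); z points along the fingers, y is the line along which they close (so a half turn about z gives the same grasp; the last joint's range is limited). The gripper opens to 88 mm and grips with 3 to 60 N. Pads are 19 mm wide; open, the fingers measure 130 mm over their backs; the gripper's body (78 mm by 193 mm) begins 47 mm behind the grasp point.
Start: joints at [1.46, 0.359, 0.012, 0, -1.224, -0.288], TCP at [0.262, 0.622, 0.227] pointing down, gripper open.
Joint ranges: [-3.07, 3.07], [-1.43, 2.12], [-1.02, 1.25], [-3.03, 1.67], [-3.05, -0], [-3.03, 3.03]. Speed limits (rad/s): [2.39, 2.39, 3.01, 3.14, 3.14, 3.14].

## Interface

Orientations are given as [roll, pitch, yaw] about the fixed x, y, z axes, in that order (R = Rz(yaw) Ry(pitch) Rx(roll)).
In Python, from station import * gives the robot as it stands.
- The arm moves only by the tool apply_moves, never from a script. Its argument "steps" is a list of rows, each an object with "translation": the shift along the world's x, y, z scaled (see below), a list of three; "rotation": the turn, a rotation vector about the world's x, y, z scaled (see below), a list of three. A call has exactly 10 rows; each row is the pose to reach, as a shift and turn from the pose commanded when the call began; what a row does not reach only later rows make up. The controller multiplies each number of a shift by 250 mm and each number of a turn by 30 degrees. A row lasts 1/12 s, in which the tool goes at most 41.7 mm and 7.16 degrees, less where a joint would pass 70% of its speed; a pose out of reach is approached as far as the arm can. A call with a number of a shift or a turn outside -1 to 1 is refused whole. A call with a gripper value outside its range is refused whole. "jaw" is the closure, from -1 (fully open) to 1 (shut), so that 0 is half open, set as the call begins (left out, the last holds). The fingers move at their own pace and stop on an object; "newtons" is the grip in N (left out, the last holds). Time passes only in rows, so rows that repeat a pose let the fingers close, or fill a call up. It gives the time, the measured TCP pose, the force, the opening and the grip force at its end, in the units of the state.
- get_state(): the state, without advancing time (a new reading comes with each control period).
- grab_frame(name): name is "side" or "top"; returns the picture (384x512x3 uint8, blue, green, red); there is no depth.
- camera_model(name): a dict with "fx", "fy", "cx", "cy" (pixels), "k1" (the pictures are not rectified: a ray, as slopes to the right and down, at radius r is drawn at 1 + k1 r^2 times it, then the intrinsics apply), "xyz" and "rotation" of the camera in the world. Camera axes: x right, y down, z forward; pixel columns grow to the right and rows downward; lengths in m; the calibration is good to about 2 mm. A picture is of the moment at which its call begins. camera_model takes no time and is no camera call.
- job_done(): hands the job in; it is judged then, once.
The state is a dict: "t": time; "q": joint angles; "qd": joint speeds; "joint_efforts": joint torques, N m; "eef_pos": TCP position; "ee_rot": TCP orientation; "force": force on the tool from outside, world axes, zero at the start; "moment": the same for the moment, N m; "width": finger opening in m; "gripper_force": force on a finger pad.
Only numpy, scipy, OpenCV 4.12 (cv2) and the standard library are available. Lean on these libraries where they do the work, as an engineer would, in place of code of your own. Each camera call takes 0.05 s, during which the arm holds its last target. There are 200 camera calls.

## Working session

There is one attempt and no reset: what is moved stays moved. The work goes in short steps, Python scripts to look and compute and a tool call to move; the robot and the scene stay as the last step left them, time stands still between calls to the robot, and variables do not carry over. Pictures are saved under pics/ and viewed, at most 10 in all, crops included, and the job is handed in when it is done.

Besides the shell and the picture viewer there is one more tool, called after ">>>" as a command line: name --argument value ..., lists and objects as JSON in quotes. apply_moves: Moves the arm, as the interface text tells. Shifts and turns lie within -1 to 1; 1 stands for 250 mm of shift or 30 degrees of turn. Its arguments: {"type":"object","properties":{"steps":{"type":"array"},"jaw":{"type":"number"},"newtons":{"type":"number"}},"required":["steps"]}

```bash
mkdir -p pics; ls; python3 - <<'E'
from station import *
import cv2,numpy as np
a=grab_frame("side");b=grab_frame("top")
cv2.imwrite("pics/side0.png",a);cv2.imwrite("pics/top0.png",b)
for n in("side","top"):print(camera_model(n))
s=get_state();print(s)
E
```

```text
pics
{'fx': 399.6586065048084, 'fy': 399.6586065048084, 'cx': 244.7705870653034, 'cy': 191.25119253550827, 'k1': -0.10890996703345614, 'xyz': array([ 0.57680682, -1.07793107,  0.72569935]), 'rotation': array([-2.11246004,  0.02391412,  0.0629097 ])}
{'fx': 388.64829399926026, 'fy': 388.64829399926026, 'cx': 253.81377059061367, 'cy': 185.22874464210176, 'k1': -0.101983182706447, 'xyz': array([0.43207091, 0.00746142, 1.14291605]), 'rotation': array([-3.08728689,  0.00427635, -1.54715023])}
{'t': 0.1, 'q': array([ 1.46010456e+00,  3.59327693e-01,  1.11444484e-02, -2.75560519e-04,
       -1.22412394e+00, -2.88106564e-01]), 'qd': array([ 6.86832492e-04, -9.12854911e-04,  1.79260215e-03,  9.13675164e-04,
        2.13812363e-03, -2.54695593e-05]), 'joint_efforts': array([-1.68014158e-03, -5.84166205e+01,  2.93753189e+01,  7.01554477e+00,
        1.02327907e-02, -5.40659732e-05]), 'eef_pos': array([0.26197166, 0.62160704, 0.22571167]), 'ee_rot': array([ 3.14007046e+00, -1.80945042e-04, -3.98892020e-01]), 'force': array([-0.85767259, -0.45764588,  0.21982955]), 'moment': array([-0.06243176,  0.05162645,  0.00403088]), 'gripper_force': 0.0, 'width': 0.08743002733722066}
```

View pics/side0.png

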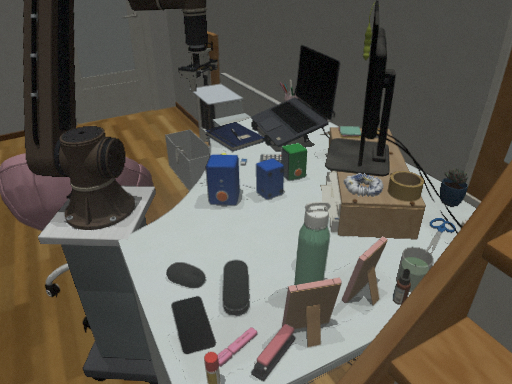

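View pics/top0.png

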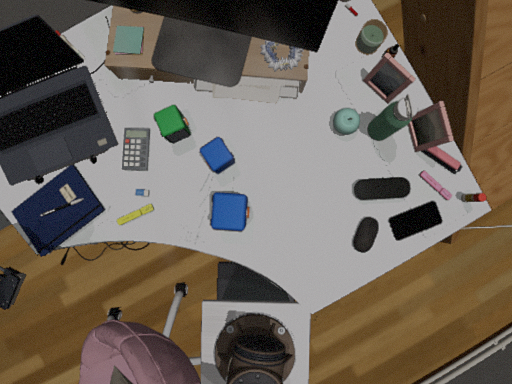

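The side view shows a large blue speaker at (224,180), a small blue one at (269,178) and a green one at (294,162). In the top view they are at (229,211), (217,155) and (172,123). The small blue one fits the description: it is not green and is the smaller of the two blues. I'll confirm that in one crop.

```bash
cat > h.py <<'E'
from station import *
import cv2,numpy as np
from scipy.spatial.transform import Rotation as Ro
def ray(n,uv):
    c=camera_model(n);K=np.array([[c['fx'],0,c['cx']],[0,c['fy'],c['cy']],[0,0,1.]])
    # invert radial r*(1+k r^2)
    d=np.array([(uv[0]-c['cx'])/c['fx'],(uv[1]-c['cy'])/c['fy']])
    p=cv2.undistortPoints(np.array([[uv]],float),K,np.array([c['k1'],0,0,0.]))[0,0]
    return c['xyz'],Ro.from_euler('xyz',c['rotation']).as_matrix()@[p[0],p[1],1]
def onz(n,uv,z):
    o,d=ray(n,uv);return o+d*(z-o[2])/d[2]
def proj(n,P):
    c=camera_model(n);p=Ro.from_euler('xyz',c['rotation']).as_matrix().T@(np.array(P)-c['xyz'])
    s=p[:2]/p[2];s=s*(1+c['k1']*(s@s));return np.array([c['fx']*s[0]+c['cx'],c['fy']*s[1]+c['cy']])
def blobs(img,lo,hi,amin=15):
    m=cv2.inRange(cv2.cvtColor(img,cv2.COLOR_BGR2HSV),np.array(lo),np.array(hi))
    return [c for c in cv2.findContours(m,0,1)[0] if cv2.contourArea(c)>amin]
E
python3 - <<'E'
from h import *
a=cv2.imread("pics/side0.png");b=cv2.imread("pics/top0.png")
big=lambda i,x0,y0,w,h:cv2.resize(i[y0:y0+h,x0:x0+w],(w*5,h*5),interpolation=cv2.INTER_CUBIC)
cv2.imwrite("pics/crop1.png",np.hstack([big(a,235,140,80,80),big(b,185,130,70,80)]))
for n,i in(("side",a),("top",b)):
    for c in blobs(i,[105,120,50],[130,255,255],100):
        x,y,w,h=cv2.boundingRect(c);print(n,"blue",(x,y,w,h),cv2.contourArea(c),cv2.minAreaRect(c))
    for c in blobs(i,[3,120,80],[15,255,255],8):
        x,y,w,h=cv2.boundingRect(c)
        if 180<x<300 and 120<y<240:print(n,"orange",(x,y,w,h),cv2.contourArea(c))
E
```

```text
side blue (430, 218, 26, 14) 140.0 ((442.3000793457031, 225.40003967285156), (25.043960571289062, 12.074767112731934), 26.56505012512207)
side blue (257, 159, 27, 19) 216.0 ((270.18963623046875, 166.22412109375), (15.784104347229004, 24.697479248046875), 68.19859313964844)
side blue (206, 155, 32, 37) 748.0 ((221.5, 173.0), (36.0, 31.0), 90.0)
side orange (218, 192, 9, 8) 44.0
side orange (296, 169, 5, 7) 18.5
top blue (52, 206, 50, 40) 199.5 ((77.0552749633789, 226.22427368164062), (4.761638164520264, 61.39867401123047), 52.52382278442383)
top blue (211, 193, 36, 38) 1162.5 ((228.7360382080078, 211.19541931152344), (34.269832611083984, 36.76347732543945), 4.085616588592529)
top blue (13, 166, 86, 78) 3268.5 ((55.44105529785156, 206.692138671875), (47.42783737182617, 76.49198913574219), 52.594642639160156)
top blue (200, 137, 34, 36) 672.5 ((216.99998474121094, 154.99998474121094), (30.50851058959961, 24.40680503845215), 56.3099365234375)
```

View pics/crop1.png

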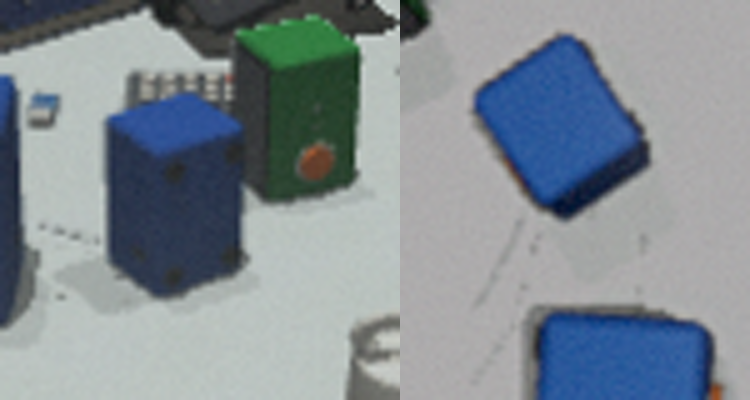

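The crop confirms it. The small blue speaker shows its rubber feet to the side camera, on its right face. In the top crop its orange button peeks out at the lower left, about px (208,164). So I push from that side towards the upper right of the top image. The landing area around (261,125) is clear.

```bash
python3 - <<'E'
from h import *
import station
print([ (k,v) for k,v in vars(station).items() if 'hold' in k.lower()])
a=cv2.imread("pics/side0.png");b=cv2.imread("pics/top0.png")
hsv=cv2.cvtColor(b,cv2.COLOR_BGR2HSV)
print(hsv[152,217],hsv[169,225],hsv[211,228])
for c in blobs(b,[100,120,130],[130,255,255],300):
    M=cv2.minAreaRect(c)
    if M[0][0]>150:
        print(M); P=np.array([onz("top",p,.116)[:2] for p in cv2.boxPoints(M)]);print(P.round(3),np.linalg.norm(P-np.roll(P,1,0),axis=1).round(3),P.mean(0).round(3))
# big speaker height: top-face front edge in side image vs. top camera
for z in(.116,.13,.145,.16,.18):
    P=[onz("top",p,z) for p in((212,193),(247,194),(247,230),(211,230))]
    print(z,[proj("side",p).round().tolist() for p in P])
print(proj("side",[.5,.1,.116]))
E
```

```text
[('hold_point_z', 0.0188)]
[108 175 157] [105  27 115] [108 181 156]
((228.5310516357422, 211.1276092529297), (31.4742374420166, 34.54692459106445), 4.763641834259033)
[[0.375 0.122]
 [0.466 0.117]
 [0.461 0.034]
 [0.37  0.039]] [0.083 0.091 0.083 0.091] [0.418 0.078]
((215.65380859375, 153.2307586669922), (24.961509704589844, 23.020061492919922), 56.3099365234375)
[[0.581 0.161]
 [0.616 0.111]
 [0.561 0.073]
 [0.526 0.123]] [0.067 0.061 0.067 0.061] [0.571 0.117]
0.116 [[238.0, 162.0], [236.0, 175.0], [206.0, 175.0], [210.0, 162.0]]
0.13 [[238.0, 158.0], [236.0, 171.0], [206.0, 171.0], [210.0, 158.0]]
0.145 [[238.0, 155.0], [235.0, 167.0], [206.0, 167.0], [209.0, 155.0]]
0.16 [[237.0, 151.0], [235.0, 163.0], [206.0, 163.0], [209.0, 151.0]]
0.18 [[237.0, 146.0], [234.0, 157.0], [206.0, 157.0], [209.0, 145.0]]
[248.38020229 165.25961926]
```

Measured: the speaker is centred near (0.571, 0.117), the button faces (-0.57, 0.82), and the push direction is (0.57, -0.82). The big blue speaker is about 0.145 m high. I'll transit with the fingers shut.

>>> apply_moves --steps '[{"translation": [0.06, -0.1, 0], "rotation": [0, 0, -0.1]}, {"translation": [0.12, -0.2, 0], "rotation": [0, 0, -0.2]}, {"translation": [0.18, -0.3, 0], "rotation": [0, 0, -0.3]}, {"translation": [0.24, -0.4, 0], "rotation": [0, 0, -0.4]}, {"translation": [0.3, -0.5, 0], "rotation": [0, 0, -0.5]}, {"translation": [0.36, -0.6, 0], "rotation": [0, 0, -0.6]}, {"translation": [0.42, -0.7, 0], "rotation": [0, 0, -0.7]}, {"translation": [0.48, -0.8, 0], "rotation": [0, 0, -0.8]}, {"translation": [0.54, -0.9, 0], "rotation": [0, 0, -0.9]}, {"translation": [0.6, -1, 0], "rotation": [0, 0, -1]}]' --jaw 1 --newtons 10

```text
t: 0.93
eef_pos: [0.4124, 0.3705, 0.2263]
ee_rot: [3.141, -0.0, -0.925]
force: [0.1, 0.5, -0.3]
width: 0.0266
gripper_force: 0.0
```

>>> apply_moves --steps '[{"translation": [0.07, -0.12, 0], "rotation": [0, 0, -0.02]}, {"translation": [0.14, -0.24, 0], "rotation": [0, 0, -0.04]}, {"translation": [0.21, -0.36, 0], "rotation": [0, 0, -0.06]}, {"translation": [0.28, -0.48, -0.05], "rotation": [0, 0, -0.07]}, {"translation": [0.35, -0.6, -0.15], "rotation": [0, 0, -0.07]}, {"translation": [0.42, -0.71, -0.25], "rotation": [0, 0, -0.07]}, {"translation": [0.42, -0.71, -0.35], "rotation": [0, 0, -0.07]}, {"translation": [0.42, -0.71, -0.45], "rotation": [0, 0, -0.07]}, {"translation": [0.42, -0.71, -0.52], "rotation": [0, 0, -0.07]}, {"translation": [0.42, -0.71, -0.52], "rotation": [0, 0, -0.07]}]'

```text
t: 1.77
eef_pos: [0.5148, 0.1925, 0.0925]
ee_rot: [3.134, 0.0, -0.961]
force: [-1.0, -1.3, -0.6]
width: 0.0007
gripper_force: 0.0
```

```bash
python3 - <<'E'
from h import *
a=grab_frame("side");b=grab_frame("top")
big=lambda i,x0,y0,w,h:cv2.resize(i[y0:y0+h,x0:x0+w],(w*4,h*4),interpolation=cv2.INTER_CUBIC)
cv2.imwrite("pics/crop2.png",np.hstack([big(a,190,110,100,110),big(b,150,100,100,110)]))
s=get_state();print(s['t'],s['eef_pos'],s['width'],s['force'],proj("top",s['eef_pos']))
E
```

```text
1.8667 [0.51699154 0.19423714 0.09639602] 4.2776707664171794e-05 [ 0.06360247  0.06716625 -0.41768894] [187.34494104 173.30423046]
```

View pics/crop2.png

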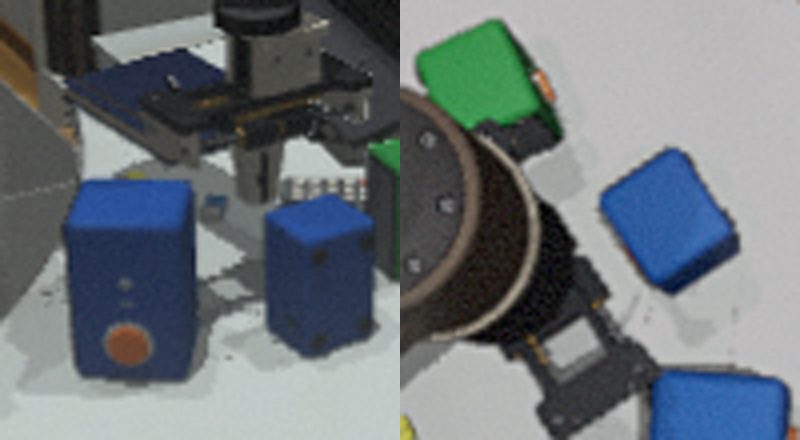

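The hand is at about (187,173) in the top view, behind the button side, and clear of the green speaker and the big blue one. Next I push along (0.57, -0.82).

>>> apply_moves --steps '[{"translation": [0.023, -0.033, 0.012], "rotation": [0, 0, 0]}, {"translation": [0.046, -0.066, 0.024], "rotation": [0, 0, 0]}, {"translation": [0.068, -0.098, 0.024], "rotation": [0, 0, 0]}, {"translation": [0.091, -0.131, 0.024], "rotation": [0, 0, 0]}, {"translation": [0.103, -0.148, 0.024], "rotation": [0, 0, 0]}, {"translation": [0.114, -0.164, 0.024], "rotation": [0, 0, 0]}, {"translation": [0.125, -0.18, 0.024], "rotation": [0, 0, 0]}, {"translation": [0.137, -0.197, 0.024], "rotation": [0, 0, 0]}, {"translation": [0.148, -0.213, 0.024], "rotation": [0, 0, 0]}, {"translation": [0.16, -0.23, 0.024], "rotation": [0, 0, 0]}]'

```text
t: 2.7
eef_pos: [0.5574, 0.1368, 0.1026]
ee_rot: [-3.141, -0.0, -0.959]
force: [-1.0, 0.6, 2.2]
width: 0.0007
gripper_force: 1.0
```

```bash
python3 - <<'E'
from h import *
a=grab_frame("side");b=grab_frame("top")
big=lambda i,x0,y0,w,h:cv2.resize(i[y0:y0+h,x0:x0+w],(w*4,h*4),interpolation=cv2.INTER_CUBIC)
cv2.imwrite("pics/crop3.png",np.hstack([big(a,210,110,100,110),big(b,170,100,100,110)]))
s=get_state();print(s['t'],s['eef_pos'],s['force'])
E
```

```text
2.8 [0.55736958 0.13642199 0.10235237] [-0.51364905  1.36212726 -0.81424111]
```

View pics/crop3.png

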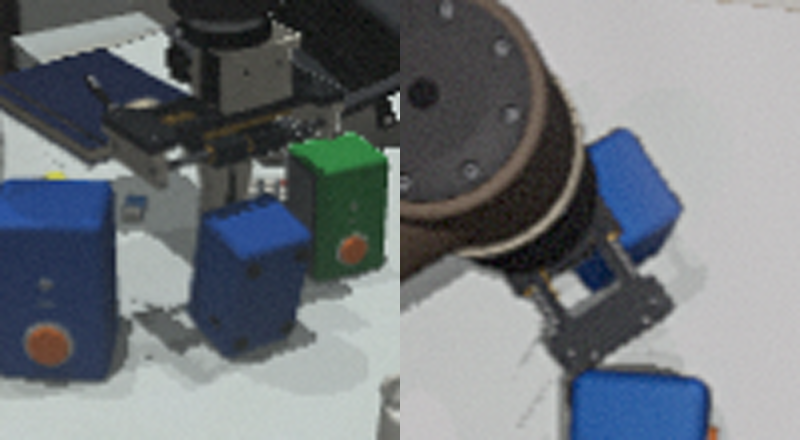

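The speaker is tipping about its feet-side edge with about 1.5 N. I'll push on.

>>> apply_moves --steps '[{"translation": [0.011, -0.016, 0], "rotation": [0, 0, 0]}, {"translation": [0.023, -0.033, 0], "rotation": [0, 0, 0]}, {"translation": [0.034, -0.049, 0], "rotation": [0, 0, 0]}, {"translation": [0.046, -0.066, 0], "rotation": [0, 0, 0]}, {"translation": [0.057, -0.082, 0], "rotation": [0, 0, 0]}, {"translation": [0.068, -0.098, 0], "rotation": [0, 0, 0]}, {"translation": [0.08, -0.115, 0], "rotation": [0, 0, 0]}, {"translation": [0.091, -0.131, 0], "rotation": [0, 0, 0]}, {"translation": [0.091, -0.131, 0], "rotation": [0, 0, 0]}, {"translation": [0.091, -0.131, 0.02], "rotation": [0, 0, 0]}]'

```text
t: 3.63
eef_pos: [0.5793, 0.1036, 0.1066]
ee_rot: [3.14, 0.0, -0.96]
force: [-0.9, -0.2, -0.1]
width: 0.0005
gripper_force: 0.0
```

```bash
python3 - <<'E'
from h import *
a=grab_frame("side");b=grab_frame("top")
big=lambda i,x0,y0,w,h:cv2.resize(i[y0:y0+h,x0:x0+w],(w*4,h*4),interpolation=cv2.INTER_CUBIC)
cv2.imwrite("pics/crop4.png",np.hstack([big(a,220,110,100,110),big(b,180,80,100,110)]))
s=get_state();print(s['t'],s['eef_pos'],s['force'])
E
```

```text
3.7333 [0.58025771 0.10441243 0.10834064] [ 0.39041905  0.36022296 -0.47305424]
```

View pics/crop4.png

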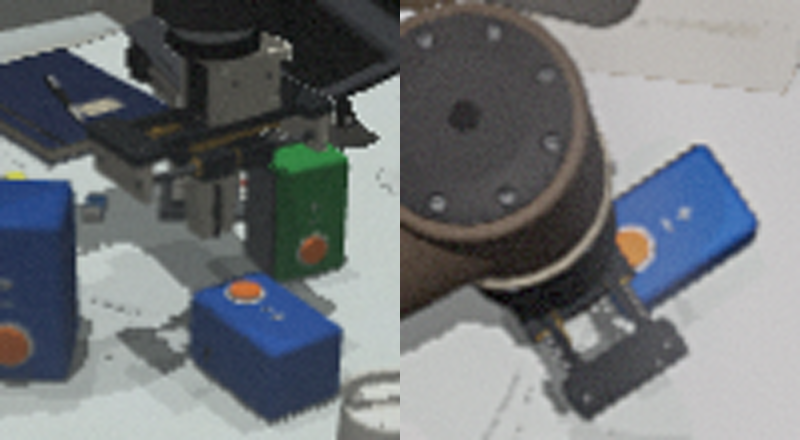

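It fell onto its feet with the orange button on top, at side px ≈(281,182) and top px ≈(239,142). Now I'll locate the button.

```bash
python3 - <<'E'
from h import *
for n,x in(("side",(281,182)),("top",(239,142))):
    i=grab_frame(n)
    for c in blobs(i,[3,100,80],[20,255,255],8):
        x_,y_,w,h=cv2.boundingRect(c);p=(x_+(w-1)/2,y_+(h-1)/2)
        if np.hypot(p[0]-x[0],p[1]-x[1])<10:print(n,(x_,y_,w,h),onz(n,p,.0755).round(4))
print(get_state()['eef_pos'])
E
```

```text
side (278, 181, 7, 4) [0.6082 0.0579 0.0755]
top (234, 138, 8, 8) [0.6103 0.0615 0.0755]
[0.57995407 0.10452247 0.10791458]
```

>>> apply_moves --steps '[{"translation": [0.029, -0.044, 0], "rotation": [0, 0, 0]}, {"translation": [0.058, -0.088, 0], "rotation": [0, 0, 0]}, {"translation": [0.087, -0.132, 0], "rotation": [0, 0, 0]}, {"translation": [0.116, -0.176, 0], "rotation": [0, 0, 0]}, {"translation": [0.116, -0.176, -0.03], "rotation": [0, 0, 0]}, {"translation": [0.116, -0.176, -0.06], "rotation": [0, 0, 0]}, {"translation": [0.116, -0.176, -0.09], "rotation": [0, 0, 0]}, {"translation": [0.116, -0.176, -0.112], "rotation": [0, 0, 0]}, {"translation": [0.116, -0.176, -0.112], "rotation": [0, 0, 0]}, {"translation": [0.116, -0.176, -0.112], "rotation": [0, 0, 0]}]'

```text
t: 4.67
eef_pos: [0.6084, 0.0604, 0.079]
ee_rot: [3.14, 0.0, -0.959]
force: [-0.0, 0.4, 1.1]
width: 0.0
gripper_force: 0.0
```

```bash
python3 - <<'E'
from h import *
a=grab_frame("side")
cv2.imwrite("pics/crop5.png",cv2.resize(a[140:220,240:330],None,fx=6,fy=6,interpolation=cv2.INTER_CUBIC))
s=get_state();print(s['t'],s['eef_pos'],s['force'])
E
```

```text
4.7167 [0.60878529 0.06055849 0.07945585] [ 0.33593575 -0.2333804  -1.42694742]
```

View pics/crop5.png

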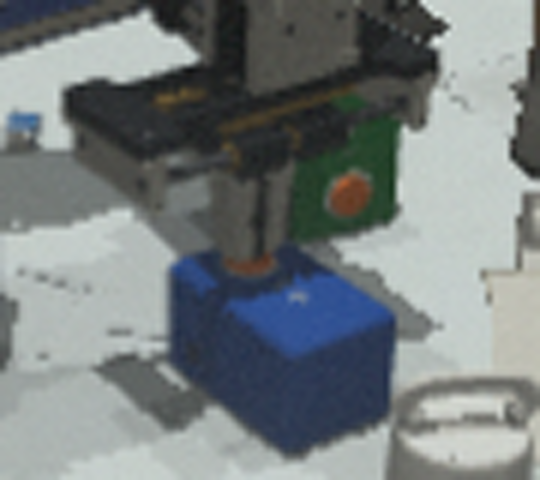

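The fingertips are centred over the button. I'll press slowly.

>>> apply_moves --steps '[{"translation": [0, 0, -0.006], "rotation": [0, 0, 0]}, {"translation": [0, 0, -0.012], "rotation": [0, 0, 0]}, {"translation": [0, 0, -0.018], "rotation": [0, 0, 0]}, {"translation": [0, 0, -0.022], "rotation": [0, 0, 0]}, {"translation": [0, 0, -0.026], "rotation": [0, 0, 0]}, {"translation": [0, 0, -0.03], "rotation": [0, 0, 0]}, {"translation": [0, 0, -0.033], "rotation": [0, 0, 0]}, {"translation": [0, 0, -0.035], "rotation": [0, 0, 0]}, {"translation": [0, 0, -0.035], "rotation": [0, 0, 0]}, {"translation": [0, 0, -0.035], "rotation": [0, 0, 0]}]'

```text
t: 5.55
eef_pos: [0.6091, 0.0604, 0.0718]
ee_rot: [-3.141, -0.0, -0.959]
force: [-2.5, 1.9, 8.8]
width: 0.0002
gripper_force: 4.3
```

The force is 8.8 N, well above the 3.6 N needed for full travel, so the button is fully in. I'll hold briefly, then let go straight up.

>>> apply_moves --steps '[{"translation": [0, 0, -0.002], "rotation": [0, 0, 0]}, {"translation": [0, 0, -0.002], "rotation": [0, 0, 0]}, {"translation": [0, 0, 0.01], "rotation": [0, 0, 0]}, {"translation": [0, 0, 0.03], "rotation": [0, 0, 0]}, {"translation": [0, 0, 0.08], "rotation": [0, 0, 0]}, {"translation": [0, 0, 0.16], "rotation": [0, 0, 0]}, {"translation": [0, 0, 0.26], "rotation": [0, 0, 0]}, {"translation": [0, 0, 0.36], "rotation": [0, 0, 0]}, {"translation": [0, 0, 0.4], "rotation": [0, 0, 0]}, {"translation": [0, 0, 0.4], "rotation": [0, 0, 0]}]'

```text
t: 6.38
eef_pos: [0.6104, 0.0605, 0.174]
ee_rot: [-3.137, -0.002, -0.959]
force: [-0.2, 1.1, 0.5]
width: 0.0006
gripper_force: 0.0
```

```bash
python3 - <<'E'
from h import *
a=grab_frame("side")
cv2.imwrite("pics/side6.png",cv2.resize(a[110:230,170:330],None,fx=4,fy=4,interpolation=cv2.INTER_CUBIC))
s=get_state();print(s['t'],s['eef_pos'],s['force'])
E
```

```text
6.4333 [0.60936082 0.0603901  0.17198029] [ 0.02404911  0.4208181  -0.55413367]
```

View pics/side6.png

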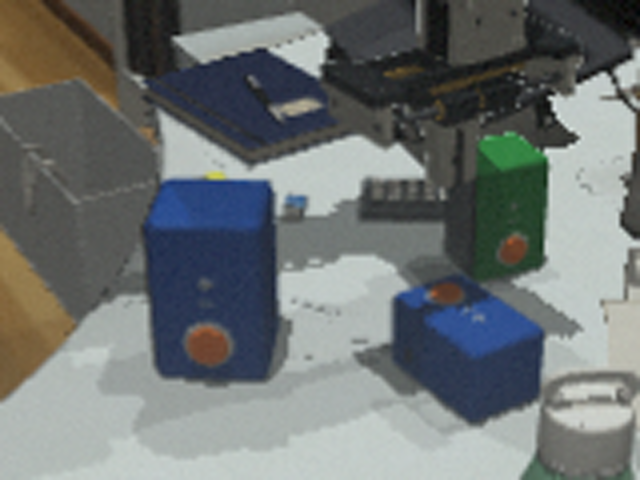

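The speaker lies on its feet with the button on top, the hand is clear, and the other things are undisturbed.

```bash
python3 -c "
from station import *
print(job_done())"
```

```text
the job is handed in; nothing more can be done
None
```

The small blue speaker was tipped onto its rubber feet with light fingertip pushes, its orange button was pressed fully in (about 9 N at the wrist) and released, nothing else on the desk was disturbed as far as the final side view shows, and the job was handed in at about 6.4 s.

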